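# Push the label holder home behind the shelf lip and hold it

### The arm

A 7-joint arm with a two-finger parallel gripper is mounted at the origin on the work surface; the furniture and walls round the work are solid. World frame = base frame: x ahead of the robot, y to its left, z up, the work surface at z = 0. Lengths are in m, angles in rad, forces in N, time in s.
With the tool pointing down it reaches from about 0.4 to 0.875 m from the base axis. Payload 19.3 kg.
Tool frame: the origin (TCP) lies on the centre line of the jaws, within the pads' length; the fingertips stand 14 mm ahead of it and the grasp point (between the pads) lies 5 mm behind it (bot.tip_extent is the distance from the TCP to the fingertips, in m); z points along the fingers, y is the line along which they close (so a half turn about z gives the same grasp; the last joint's range is limited). The gripper opens to 85 mm and grips with 20 to 120 N. Pads are 22 mm wide; open, the fingers measure 114 mm over their backs; the gripper's body (76 mm by 85 mm) begins 54 mm behind the grasp point. The pads swing forward as they close: fully open they stand 13 mm farther back than shut.
Start: joints at [1.048, 0.521, -0.036, 1.599, 0.021, 1.021, -0.113], TCP at [0.273, -0.562, 0.245] pointing down, gripper open.
Joint ranges: [-2.91, 2.91], [-0.3, 2.13], [-1.5, 1.42], [0.17, 2.43], [-1.26, 4.41], [0.16, 1.93], [-2.52, 2.52]. Speed limits (rad/s): [1.89, 1.89, 2.39, 2.39, 3.01, 3.01, 3.01].

### API

Orientations are given as [roll, pitch, yaw] about the fixed x, y, z axes, in that order (R = Rz(yaw) Ry(pitch) Rx(roll)).
In Python, from workcell import monitor, grab_frame, camera_model, bot gives the robot as it stands.
- The arm moves only by the tool move_arm, never from a script. Its argument "moves" is a list of rows, each a list of 4 numbers: the shift along the world's x, y, z in mm, then the turn about the world's z in rad. A call has 1 to 12 rows; each row is the pose to reach, as a shift and turn from the pose commanded when the call began; what a row does not reach only later rows make up. A row lasts 1/8 s, in which the tool goes at most 62.5 mm and 10.7 degrees, less where a joint would pass 70% of its speed; a pose out of reach is approached as far as the arm can. A call with a gripper value outside its range is refused whole. "gripper" is the opening, from 0 (shut) to 1 (fully open), set as the call begins (left out, the last holds). The fingers move at their own pace and stop on an object; "newtons" is the grip in N (left out, the last holds). Time passes only in rows, so rows that repeat a pose let the fingers close. It gives the time, the measured TCP pose, the force, the opening and the grip force at its end, in the units of the state.
- monitor.observe(): the state, without advancing time (a new reading comes with each control period).
- grab_frame(name): name is "side" or "top"; returns the picture (384x512x3 uint8, blue, green, red); there is no depth.
- camera_model(name): a dict with "vfov" (degrees; the focal length in pixels is half the picture's height over the tangent of half this angle, whatever the lens; pixels are square), "cx", "cy" (the principal point, pixels), "k1" (the pictures are not rectified: a ray, as slopes to the right and down, at radius r is drawn at 1 + k1 r^2 times it, then the intrinsics apply), "R" (3x3) and "t" (3): a world point X has camera coordinates R X + t. Camera axes: x right, y down, z forward; pixel columns grow to the right and rows downward; lengths in m; the calibration is good to about 2 mm. A picture is of the moment at which its call begins. camera_model takes no time and is no camera call.
- bot.job_done(): hands the job in; it is judged then, once.
The state is a dict: "clock": time; "qpos": joint angles; "qd": joint speeds; "joint_efforts": joint torques, N m; "position": TCP position; "tool_rot": TCP orientation; "force": force on the tool from outside, world axes, zero at the start; "moment": the same for the moment, N m; "grip_width": finger opening in m; "finger_force": force on a finger pad.
Only numpy, scipy, OpenCV 4.12 (cv2) and the standard library are available. Lean on these libraries where they do the work, as an engineer would, in place of code of your own. Each camera call takes 0.05 s, during which the arm holds its last target. There are 200 camera calls.

### The job

Take the wider of the two label holders out of the wooden stand and push its thin leaf down into the slot behind the steel lip on the front edge of the finds rack, with the blank card facing outward, away from the rack. Press it fully home against the sprung clip until the underside of its frame sits on the shelf top, and finish with the gripper still holding it pressed home, because the clip pushes it up again if you let go. Leave the narrow holder and the other things on the table where they are.

Things in the scene. Friction and masses are not known exactly. Their poses are not given: they have to be found in the camera images.
- wide_holder: Wider label holder, 60 g: grey frame 20 mm thick (x), 72 wide (y), 40 tall, blank white card on its -x face; below it an aluminium leaf 4 mm thick, 64 wide, 40 long, its last 4 mm thinned to 2. Origin: middle of the leaf's lower edge, z up; the frame fills z = 40 to 80 mm; grip it across x at z = 64. Starts upright in either slot of the stand, card within 0.3 rad of the way the rack faces.
- wide_holder_shoulder (a point): Middle of the underside of the wide holder's frame (its shoulder), on the leaf's centre plane, 40 mm above the leaf's lower edge. Axes as the holder.
- wide_holder_card (a point): Middle of the blank card on the wide holder's -x face, 9 mm in front of the leaf's centre plane, 60 mm above the leaf's lower edge.
- narrow_holder: The narrow label holder: same make, frame 48 mm wide (y), leaf 40 mm wide; otherwise the same sizes and origin. It stands in the stand's other slot and stays there.
- stand: Fixed wooden block 60 mm (x) x 190 mm (y) x 45 mm tall with two open slots in its top, 7 mm x 70 mm, 42 mm deep, centred 50 mm either side of its middle along y. The holders rest on its top by their shoulders. Origin: centre of its underside.
- rack: Fixed finds rack: plywood shelf 170 mm deep (x), 200 wide (y = -60 to 140), top at z = 100, with a box of sherds 34 mm tall from 58 mm behind the front edge. Origin: on the table below the shelf's front edge at the middle of the lip; +x points into the rack. A steel lip 104 mm long, 3 thick stands before the edge; its top at z = 96 flares forward to a mouth 13 mm wide.
- slot_mouth (a point): Middle of the slot between lip and shelf edge, at the height of the shelf top: rack x = -4 mm, z = 100 mm. Axes as the rack. The slot is 8 mm wide (x), 76 mm long (y) between two end stops. With the holder home, its shoulder is at this height and rests on the shelf's front edge.
- clip (a joint): Sprung black clip bar in the slot, 44 mm long, under the slot's middle. 0 = up, its top 32 mm below the mouth; the value (m) grows as it is pushed down. It pushes back with 3 N at 0 and 500 N/m more; the home position is reached at 0.008, at about 7 N; then the shoulder meets the rigid shelf.
- tape_roll: Bystander: roll of tape 104 mm across, 24 mm tall, lying on the table. Origin: centre of its underside.
- sherd_wall: Bystander: pottery sherd 76 x 83 x 18 mm on the table. Origin: centre of its underside.
- sharpener: Bystander: dark pencil sharpener 35 x 36 x 42 mm on the table. Origin: centre of its underside.

How it is judged:
By the outcome, as a careful person would: the job done as asked, in the order asked, and still so for the second after the job is handed in, while the arm keeps its last pose, push and grip.
It also fails if it takes over 38 s, if anything falls off the work surface, if the arm or the gripper's body presses on something with over 40 N, if the wrist force passes 120 N, or if a joint passes its speed limit or range.

## Working session

There is one attempt and no reset: what is moved stays moved. The work goes in short steps, Python scripts to look and compute and a tool call to move; the robot and the scene stay as the last step left them, time stands still between calls to the robot, and variables do not carry over. Pictures are saved under pics/ and viewed, at most 10 in all, crops included, and the job is handed in when it is done.

Besides the shell and the picture viewer there is one more tool, called after "Call:" by a JSON object that holds its "method" and its "body". move_arm: Moves the arm, as the interface text tells. Its arguments: {"type":"object","properties":{"moves":{"type":"array","items":{"type":"array","items":{"type":"number"}}},"gripper":{"type":"number"},"newtons":{"type":"number"}},"required":["moves"]}

```bash
mkdir -p pics
cat > h.py <<'E'
import numpy as np, cv2
from workcell import monitor, grab_frame, camera_model, bot
def cam(n):
    m=camera_model(n); f=192/np.tan(np.radians(m['vfov'])/2)
    return m,f,np.array(m['R']),np.array(m['t'])
def proj(n,X):
    m,f,R,t=cam(n); c=np.atleast_2d(X)@R.T+t; s=c[:,:2]/c[:,2:]
    s=s*(1+m['k1']*(s**2).sum(1,keepdims=True)); return s*f+[m['cx'],m['cy']]
def ray(n,uv):
    m,f,R,t=cam(n); d=(np.array(uv,float)-[m['cx'],m['cy']])/f; s=d.copy()
    for _ in range(30): s=d/(1+m['k1']*(s@s))
    v=R.T@np.append(s,1); return -R.T@t, v
def atz(n,uv,z):
    o,v=ray(n,uv); return o+v*(z-o[2])/v[2]
E
python3 - <<'E'
from h import *
for n in('side','top'):
    im=grab_frame(n); cv2.imwrite(f'pics/{n}0_raw.png',im); cv2.imwrite(f'pics/{n}0.png',cv2.resize(im,(800,600),interpolation=cv2.INTER_CUBIC))
    m,f,R,t=cam(n); print(n,f,m['cx'],m['cy'],m['k1'],-R.T@t,R.round(3).tolist())
s=monitor.observe();print(s['position'],s['tool_rot'],s['clock'],s['force'])
E
```

```text
side 407.85398552745073 254.47650316016208 187.2935842154549 0.039149977141870254 [0.14498672 0.62049987 0.43176203] [[-0.913, -0.408, -0.002], [-0.155, 0.353, -0.923], [0.378, -0.842, -0.385]]
top 388.61961287091304 248.36098308762496 194.58248803159407 -0.11740810815634321 [ 0.36760168 -0.14947772  0.93411143] [[-0.026, -0.999, -0.022], [-0.994, 0.028, -0.103], [0.104, 0.02, -0.994]]
[ 0.27326533 -0.56178102  0.24477695] [-3.14059458e+00  6.37597328e-05  4.52751064e-01] 0.1 [-0.13562045  0.36824407  0.08690201]
```

View pics/top0.png

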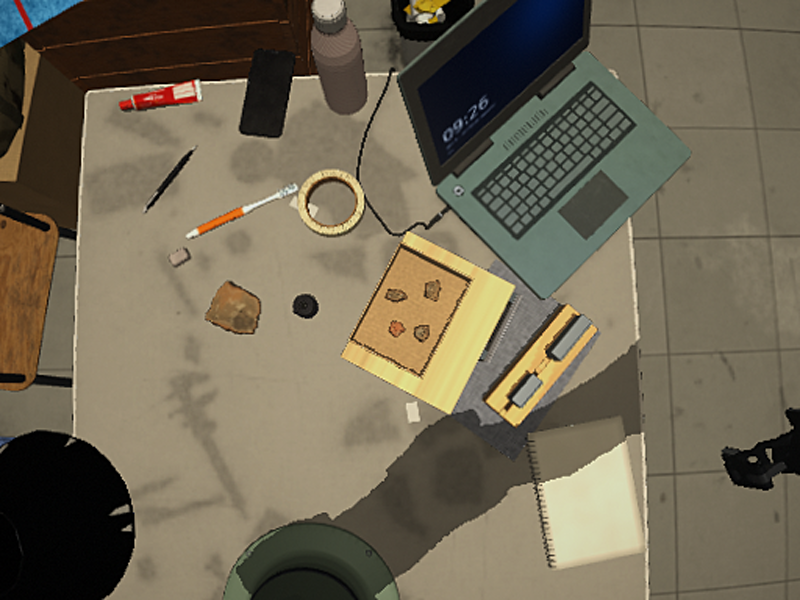

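View pics/side0.png

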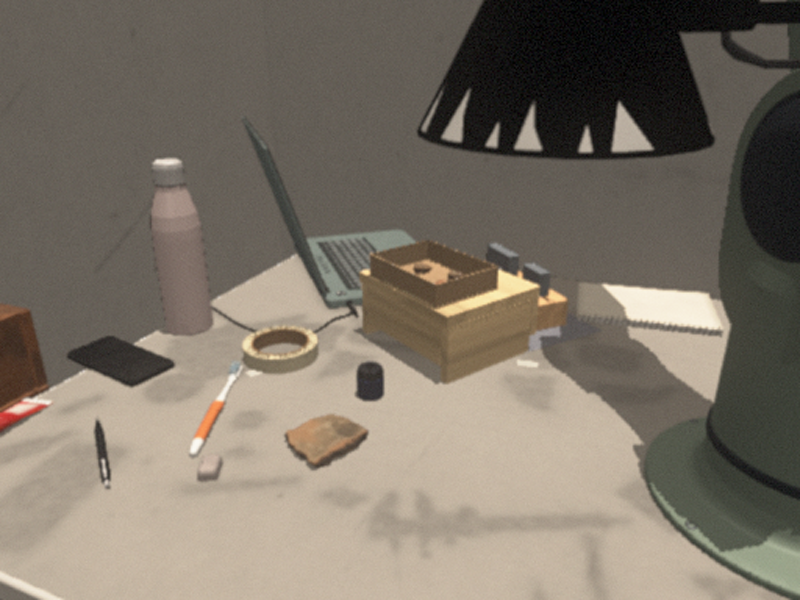

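The top view shows the rack at about (430,320) with its front edge running from (515,285) to (450,410). The stand is at (540,365): the wide holder is at (572,338) and the narrow one at (525,388). The side view shows the holders behind the rack. I'll enlarge both.

Run:
```python
from h import *
a=cv2.imread('pics/top0_raw.png')[145:285,210:395]; cv2.imwrite('pics/topc.png',cv2.resize(a,(740,560),interpolation=cv2.INTER_CUBIC))
b=cv2.imread('pics/side0_raw.png')[145:250,225:375]; cv2.imwrite('pics/sidec.png',cv2.resize(b,(750,525),interpolation=cv2.INTER_CUBIC))
```

```text
(no output)
```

View pics/topc.png

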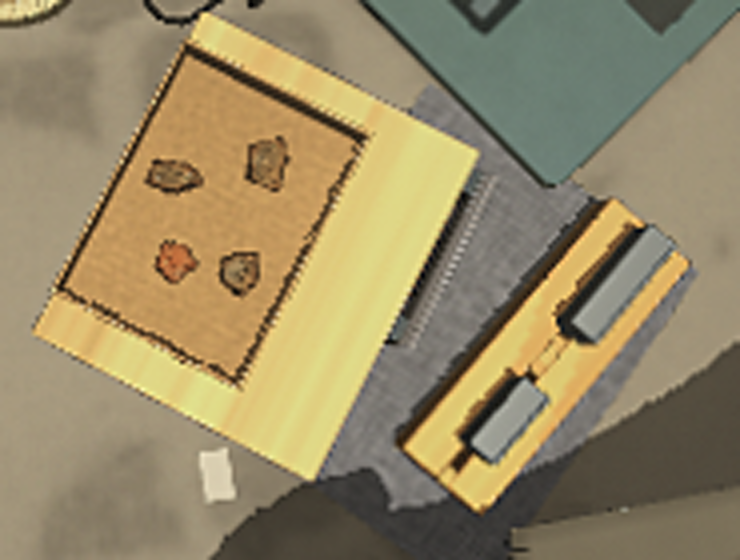

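View pics/sidec.png

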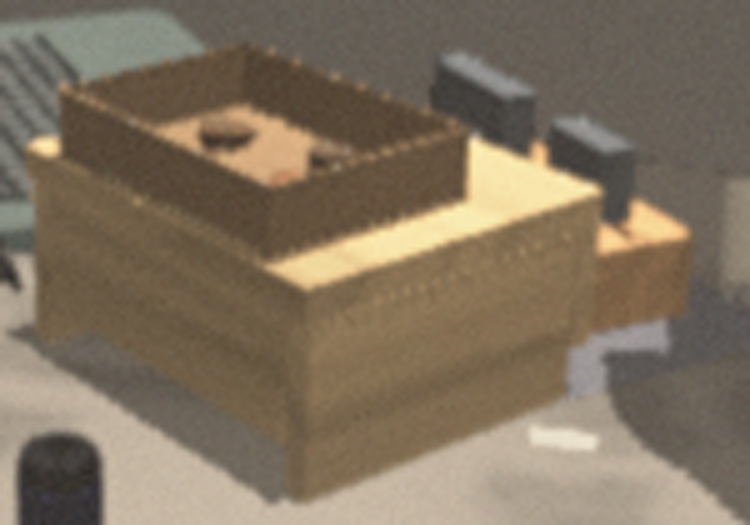

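```bash
cat > fit.py <<'E'
from h import *
from scipy.optimize import least_squares
def pose(p,L):
    L=np.array(L,float)/1000; c,s=np.cos(p[2]),np.sin(p[2])
    return np.c_[p[0]+c*L[:,0]-s*L[:,1],p[1]+s*L[:,0]+c*L[:,1],L[:,2]]
def fit(p0,obs):
    f=lambda p:np.concatenate([(proj(n,pose(p,L))-np.array(uv)).ravel() for n,L,uv in obs])
    r=least_squares(f,p0,loss='soft_l1'); return r.x,r.fun.round(1)
T=lambda l:np.array(l)/4+[210-.375,145-.375]
S=lambda l:np.array(l)/5+[225-.4,145-.4]
E
python3 - <<'E'
from fit import *
a=T([(478,152),(315,480)]); A=[atz('top',u,.1) for u in a]; print(A, np.linalg.norm(A[0]-A[1]))
d=A[1]-A[0]; yaw=np.arctan2(-d[0],d[1]); o=A[0]+d*.3
C=[(0,-60,100),(0,140,100),(170,140,100),(170,-60,100)]
ot=('top',C,T([(478,152),(315,480),(32,333),(205,12)])); os=('side',C[1:],S([(600,190),(305,290),(30,145)]))
for o_ in([ot],[ot,os]): print('rack',*fit([o[0],o[1],yaw],o_))
R,_=fit([o[0],o[1],yaw],[ot])
W=[(10,-36,85),(-10,-36,85),(-10,36,85),(10,36,85)]
w=T([(652,226),(675,243),(600,342),(575,325)]); c=np.mean([atz('top',u,.085) for u in w],0)
print('wide',*fit([c[0],c[1],yaw],[('top',W,w)]))
N=[(10,-24,85),(-10,-24,85),(-10,24,85),(10,24,85)]
w=T([(525,376),(549,390),(494,462),(468,450)]); c=np.mean([atz('top',u,.085) for u in w],0)
print('narrow',*fit([c[0],c[1],yaw],[('top',N,w)]))
K=[(30,-95,45),(-30,-95,45),(-30,95,45),(30,95,45)]
w=T([(612,198),(690,262),(480,512),(402,440)]); c=np.mean([atz('top',u,.045) for u in w],0)
print('stand',*fit([c[0],c[1],yaw],[('top',K,w)]))
E
```

```text
[array([ 0.47584678, -0.308618  ,  0.1       ]), array([ 0.30276132, -0.21416508,  0.1       ])] 0.19717994672113404
rack [ 0.42385865 -0.28161973  1.06321885] [ 1.  -0.2 -0.3  0.6 -0.1  0.3 -0.4 -0.8]
rack [ 0.42372733 -0.28101474  1.05995119] [ 0.8 -0.1 -0.7  0.6 -0.4  0.  -0.5 -0.9  1.  -0.8  0.5 -1.3 -1.1 -1.1]
wide [ 0.40272956 -0.38991712  0.86889442] [-0.4 -1.1  1.   0.2  0.2  1.2 -0.7 -0.3]
narrow [ 0.33112014 -0.32188219  0.88026029] [-1.1 -0.8  0.2  1.4  0.7  0.9 -0.1 -1.7]
stand [ 0.36697831 -0.35386374  0.8196939 ] [ 0.3 -1.2  0.5 -0.1 -0.2  0.2 -0.6  0.7]
```

Call:
{"method": "move_arm", "body": {"moves": [[20,25,0,-0.17],[40,50,0,-0.34],[60,75,0,-0.51],[80,100,0,-0.68],[100,130,0,-0.85],[120,160,-20,-1.02],[130,173,-50,-1.18],[130,173,-85,-1.183],[130,173,-85,-1.183],[130,173,-85,-1.183]], "gripper": 1}}

```text
clock: 1.35
position: [0.4035, -0.3896, 0.1613]
tool_rot: [3.142, -0.001, -0.731]
force: [-0.2, -0.2, 1.0]
grip_width: 0.0854
finger_force: 0.0
```

Run:
```python
from fit import *
im=grab_frame('top'); s=monitor.observe(); print(s['position'],s['tool_rot'],s['force'],s['qpos'])
def draw(im,n,P,col,sc,off):
    q=((proj(n,P)-off+.5)*sc-.5)*16; cv2.polylines(im,[q.round().astype(np.int32)],True,col,1,cv2.LINE_AA,4)
def box(p,x0,x1,y,z): return pose(p,[(x1,-y,z),(x0,-y,z),(x0,y,z),(x1,y,z)])
W=(.403,-.389,.84);N=(.3311,-.3219,.86);K=(.367,-.3539,.82);R=(.4238,-.2813,1.062)
a=cv2.imread('pics/top0_raw.png')[165:285,290:395]; a=cv2.resize(a,None,fx=5,fy=5,interpolation=cv2.INTER_CUBIC)
o=np.array([290,165])
for p,args,c in((W,(-10,10,36,85),(0,0,255)),(N,(-10,10,24,85),(0,255,0)),(K,(-30,30,95,45),(255,0,0))): draw(a,'top',box(p,*args),c,5,o)
draw(a,'top',pose(R,[(0,-60,100),(0,140,100),(170,140,100),(170,-60,100)]),(255,0,255),5,o)
draw(a,'top',pose(R,[(-13,-52,96),(-8,-52,84),(-8,52,84),(-13,52,96)]),(255,255,0),5,o)
cv2.imwrite('pics/ov.png',a)
```

```text
[ 0.40359496 -0.38972757  0.16158389] [-3.14151271e+00 -1.47895617e-03 -7.30651100e-01] [-0.07918143 -0.64511891 -0.37790517] [ 0.52966656  0.53420188  0.18398846  1.85704908 -0.13552695  0.76088226
 -1.51466397]
```

View pics/ov.png

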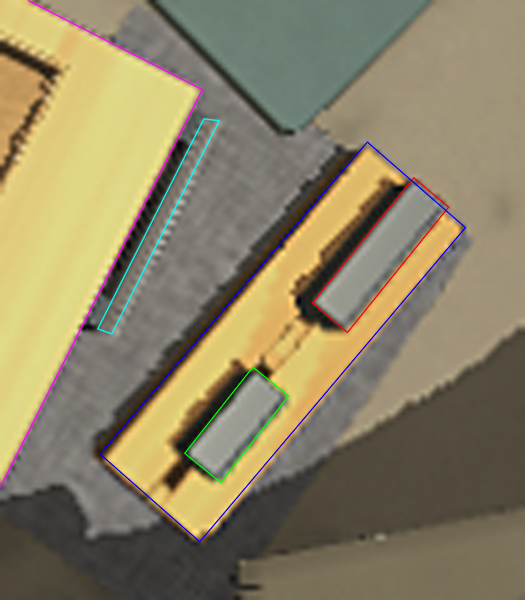

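The overlay matches the rack, the stand and both holders to within about 1 mm. The wide holder's top face runs from (412,182) to (330,318) in the crop. Next I'll descend and grip.

Call:
{"method": "move_arm", "body": {"moves": [[-1,0,-30,-0.003],[-1,0,-60,-0.003],[-1,0,-85,-0.003],[-1,0,-96,-0.003],[-1,0,-96,-0.003],[-1,0,-96,-0.003]]}}

```text
clock: 2.15
position: [0.4029, -0.3895, 0.0655]
tool_rot: [-3.141, -0.002, -0.733]
force: [0.8, -0.1, 0.5]
grip_width: 0.0854
finger_force: 0.0
```

Call:
{"method": "move_arm", "body": {"moves": [[0,0,0,0],[0,0,0,0],[0,0,0,0],[0,0,0,0],[0,0,0,0],[0,0,0,0],[0,0,0,0],[0,0,0,0]], "gripper": 0.1, "newtons": 60}}

```text
clock: 3.15
position: [0.4025, -0.3891, 0.0645]
tool_rot: [-3.142, -0.0, -0.733]
force: [-0.9, 0.8, 4.9]
grip_width: 0.0191
finger_force: 59.0
```

Call:
{"method": "move_arm", "body": {"moves": [[0,0,10,0],[0,0,25,0],[0,0,45,0],[0,0,70,0],[0,0,100,0],[0,0,120,0],[0,0,130,0],[0,0,130,0],[0,0,130,0]]}}

```text
clock: 4.28
position: [0.4021, -0.3888, 0.1937]
tool_rot: [3.142, 0.001, -0.733]
force: [0.0, 0.5, 0.0]
grip_width: 0.0192
finger_force: 58.5
```

Run:
```python
from fit import *
s=monitor.observe(); p=s['position']; print(p,s['tool_rot'],s['force'],s['grip_width'])
R=(.4238,-.2813,1.062)
print('d to x-4.5', (pose(R,[(-4.5,0,0)])[0]-p)*1000, R[2]-np.pi/2-s['tool_rot'][2])
t=grab_frame('top');b=grab_frame('side')
t=cv2.resize(t[100:300,200:400],(600,600),interpolation=cv2.INTER_CUBIC)
b=cv2.resize(b[60:260,200:400],(600,600),interpolation=cv2.INTER_CUBIC)
cv2.imwrite('pics/lift.png',cv2.resize(np.hstack([t,b]),(800,400)))
```

```text
[ 0.40212915 -0.38877399  0.1936632 ] [ 3.14153982e+00  9.79885312e-04 -7.33234039e-01] [0.02303928 0.54062768 0.04948862] 0.019187491325484585
d to x-4.5 [  19.47877911  103.54400053 -193.66319863] 0.2244377123743173
```

View pics/lift.png

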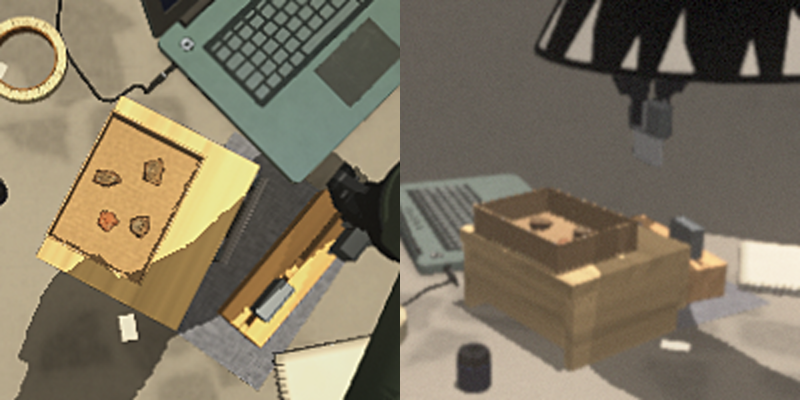

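The wide holder is held upright, and the narrow one is still in the stand. Next I'll go over the slot, stopping short of entry to check.

Call:
{"method": "move_arm", "body": {"moves": [[3,15,0,0.04],[7,40,0,0.1],[13,70,0,0.16],[17,93,0,0.21],[19,103,0,0.224],[19,103,-10,0.224],[19,103,-18,0.224],[19,103,-18,0.224],[19,103,-18,0.224]]}}

```text
clock: 5.5
position: [0.4212, -0.2865, 0.1762]
tool_rot: [3.141, 0.0, -0.51]
force: [0.2, -1.3, -0.2]
grip_width: 0.0194
finger_force: 58.5
```

Run:
```python
from fit import *
s=monitor.observe(); p=s['position']; print(p,s['tool_rot'],s['force'],s['grip_width'])
R=(.4238,-.2813,1.062)
print('d to x-4.5', (pose(R,[(-4.5,0,0)])[0]-p)*1000, R[2]-np.pi/2-s['tool_rot'][2])
t=grab_frame('top');b=grab_frame('side')
# overlay predicted holder outline in side view
H=(p[0],p[1],s['tool_rot'][2]+np.pi/2); z=(p[2]-.059)*1000
sc=6;o=np.array([285,105]); b=cv2.resize(b[105:205,285:375],None,fx=sc,fy=sc,interpolation=cv2.INTER_CUBIC)
def dr(P): cv2.polylines(b,[(((proj('side',P)-o+.5)*sc-.5)*16).round().astype(np.int32)],True,(0,0,255),1,cv2.LINE_AA,4)
dr(pose(H,[(2,-32,z),(2,32,z),(2,32,z+40),(2,-32,z+40)])); dr(pose(H,[(10,-36,z+40),(10,36,z+40),(10,36,z+80),(10,-36,z+80)]))
dr(pose(R,[(0,-60,100),(0,140,100),(170,140,100),(170,-60,100)]))
cv2.imwrite('pics/over.png',b)
```

```text
[ 0.4212321  -0.2865028   0.17619097] [ 3.14143429e+00  1.70634083e-04 -5.10169010e-01] [ 0.17066446 -1.27882606 -0.23828072] 0.019378620369423786
d to x-4.5 [   0.37582938    1.27280446 -176.19096899] 0.0013726836982899115
```

View pics/over.png

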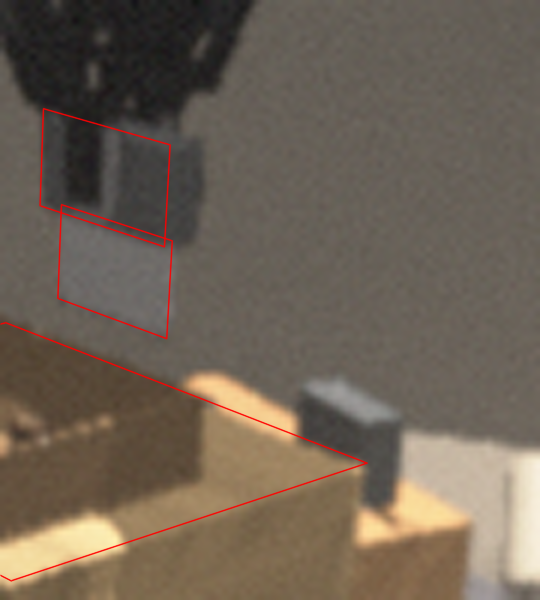

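The side overlay agrees with the held leaf, whose bottom edge runs from (58,298) to (167,338), and with the shelf edge. I'll go in step by step.

Call:
{"method": "move_arm", "body": {"moves": [[0.5,1.5,0,0.001],[0.5,1.5,-8,0.001],[0.5,1.5,-14,0.001],[0.5,1.5,-20,0.001],[0.5,1.5,-26,0.001],[0.5,1.5,-26,0.001]]}}

```text
clock: 6.35
position: [0.4217, -0.2844, 0.1498]
tool_rot: [3.142, 0.001, -0.508]
force: [0.6, -0.6, -0.9]
grip_width: 0.019
finger_force: 58.5
```

Call:
{"method": "move_arm", "body": {"moves": [[0,0,-5,0],[0,0,-10,0],[0,0,-15,0],[0,0,-20,0],[0,0,-20,0]]}}

```text
clock: 6.98
position: [0.4217, -0.2844, 0.1299]
tool_rot: [-3.142, 0.001, -0.508]
force: [-0.5, -0.2, -0.6]
grip_width: 0.0191
finger_force: 58.5
```

Call:
{"method": "move_arm", "body": {"moves": [[0,0,-2,0],[0,0,-4,0],[0,0,-6,0],[0,0,-6,0],[0,0,-6,0]], "newtons": 80}}

```text
clock: 7.6
position: [0.422, -0.2846, 0.1244]
tool_rot: [-3.142, -0.0, -0.508]
force: [0.6, 0.4, 4.1]
grip_width: 0.0195
finger_force: 81.6
```

Call:
{"method": "move_arm", "body": {"moves": [[0,0,-1,0],[0,0,-2,0],[0,0,-3,0],[0,0,-4,0],[0,0,-4,0],[0,0,-4,0]]}}

```text
clock: 8.35
position: [0.422, -0.2846, 0.1203]
tool_rot: [-3.142, -0.0, -0.508]
force: [0.3, 0.2, 5.8]
grip_width: 0.0191
finger_force: 81.8
```

Call:
{"method": "move_arm", "body": {"moves": [[0,0,-0.5,0],[0,0,-1,0],[0,0,-1.5,0],[0,0,-2,0],[0,0,-2,0],[0,0,-2,0]]}}

```text
clock: 9.1
position: [0.4221, -0.2846, 0.1194]
tool_rot: [-3.141, -0.001, -0.508]
force: [-7.0, 5.3, 34.9]
grip_width: 0.019
finger_force: 86.6
```

Call:
{"method": "move_arm", "body": {"moves": [[0,0,0.3,0],[0,0,0.6,0],[0,0,0.6,0],[0,0,0.6,0],[0,0,0.6,0]]}}

```text
clock: 9.72
position: [0.422, -0.2846, 0.1195]
tool_rot: [-3.141, -0.001, -0.508]
force: [-3.5, 2.3, 20.7]
grip_width: 0.0192
finger_force: 84.0
```

Run:
```python
from fit import *
s=monitor.observe(); p=s['position']; print(p,s['force'])
R=(.4238,-.2813,1.062)
t=grab_frame('top');b=grab_frame('side')
H=(*pose(R,[(-4,0,0)])[0][:2],R[2])
sc=5;o=np.array([275,130]); b=cv2.resize(b[130:230,275:365],None,fx=sc,fy=sc,interpolation=cv2.INTER_CUBIC)
def dr(P): cv2.polylines(b,[(((proj('side',P)-o+.5)*sc-.5)*16).round().astype(np.int32)],True,(0,0,255),1,cv2.LINE_AA,4)
raw=b.copy()
dr(pose(H,[(10,-36,100),(10,36,100),(10,36,140),(10,-36,140)]))
t=cv2.resize(t[150:300,260:395],(450,500),interpolation=cv2.INTER_CUBIC)
cv2.imwrite('pics/home.png',cv2.resize(np.hstack([b,t]),(800,444)))
```

```text
[ 0.42201935 -0.28459815  0.11949014] [-3.53546735  2.26728241 20.67000497]
```

View pics/home.png

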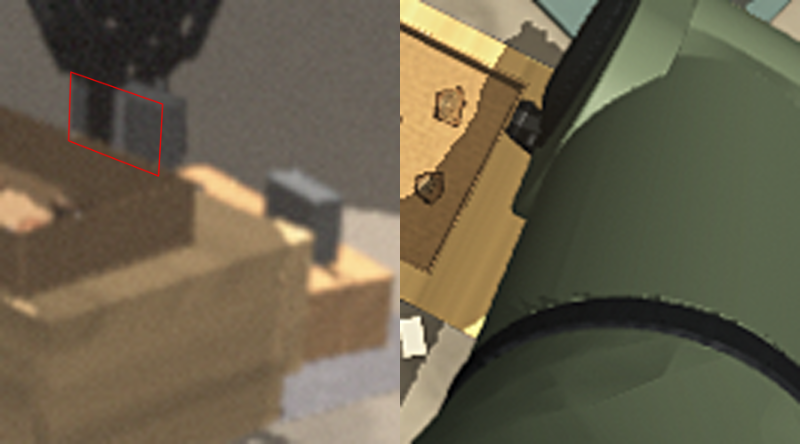

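The frame sits on its predicted home outline, with its lower edge at about (70,140)–(160,175). TCP z is 0.1195 as expected, and it holds 20.7 N against the rigid stop. The narrow holder is undisturbed, so I'm handing in.

```bash
python3 -c "
from workcell import bot
print(bot.job_done())"
```

```text
the job is handed in; nothing more can be done
None
```

The wide holder is in the rack slot with its card facing outward, pressed fully home at about 21 N and still gripped, and I handed the job in at about 10 s without touching the narrow holder or the other things.

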